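# Rake the game sticks into rows along the chip case

## Task

Pick up the wooden rake and use it, not the fingers, to comb the two loose dark sticks up against the plain long side of the aluminium chip case that faces the robot, so that they lie flat in two parallel rows along it. Then lay the rake down flat on the shelf, drawn well back from the sticks, and leave the brush, chips and pawns where they are.

Things in the scene. Friction and masses are not known exactly. Their poses are not given: they have to be found in the camera images.
- rake: Wooden rake, 120 g, on its tines, left or right of the sticks. Origin on the shelf under the handle's grip point; x from handle to head. Head bar 192 mm along y, x 38 to 52 mm, z 16 to 32; 11 tines (10 mm wide, 8 mm gaps, front at x = 50) down to the shelf. Handle along x from 40 to -92 mm, 16 mm wide, z 16 to 34, a foot at its far end. Grip across y at the origin.
- stick_a: Loose dark wooden square-section stick, 14 x 120 x 14 mm, 20 g, lying askew on the shelf in front of the case. Origin at its centre (7 mm above the shelf), y along its length.
- stick_b: The other loose stick, the same as stick_a. One of the two lies nearer the case than the other; either may be the nearer. They do not touch and are up to about 30 degrees askew.
- case: Closed aluminium poker chip case, 200 mm (x) x 300 mm (y) x 72 mm high, heavy and immovable. Origin at the centre of its underside; x points away from the robot, y along the long sides. Its plain flat hinge side at x = -100 mm faces the robot; clasps and handle are on the far side.
- brush: Bystander, to be left where it is: a flat dusting brush with a wooden handle and steel ferrule, lying flat, on the opposite side of the sticks from the rake. Origin under it, x along its length from handle to bristles.
- chips: Bystander, to be left where it is: stack of ten green plastic chips, 39 mm across, 34 mm high, beside the case to the left. Origin at the centre of its underside.
- pawn_a: Bystander, to be left where it is: yellow plastic pawn, 28 mm across the foot, 50 mm high, beside the case to the left. Origin at the centre of its underside.
- pawn_b: Bystander, to be left where it is: a second pawn like pawn_a, near it.
Things that resemble listed ones, but are neither listed nor needed, are in the scene too. Leave any blue or white look-alike of the stick_b alone.

How it is judged (in metres and radians):
On the way:
1. with the held rake at their backs, both sticks lie in rows along the near side of the case (contact force between the fingers and rake above 1 N and x of rake in the frame of case above -0.21 m and y of rake in the frame of case between -0.15 and 0.15 m and angle between the y axis of each of stick_a, stick_b and the y axis of case, either way round below 0.175 rad and x of each of stick_a, stick_b in the frame of case above -0.136 m), for 0.1 s.
At the end, for the whole second after the job is handed in: Sticks flat on the shelf at rest, within 10 degrees of parallel to the near side of the case, centre lines within 36 mm of it, centres within 130 mm of its middle; rake flat on the shelf, at rest, its origin over 105 mm in front of that side or 250 mm to one side of the case's middle (angle between the y axis of each of stick_a, stick_b and the y axis of case, either way round below 0.175 rad and x of stick_a in the frame of case between -0.136 and -0.1 m and y of stick_a in the frame of case between -0.13 and 0.13 m and height (world z) of each of stick_a, stick_b below 0.014 m and linear speed of each of stick_a, stick_b, rake below 0.02 m/s and x of stick_b in the frame of case between -0.136 and -0.1 m and y of stick_b in the frame of case between -0.13 and 0.13 m and height (world z) of rake below 0.01 m and angle between rake's own z axis and vertical below 0.15 rad and (x of rake in the frame of case below -0.205 m or y of rake in the frame of case below -0.25 m or y of rake in the frame of case above 0.25 m)); the robot touches nothing.
It fails at once if the gripper or arm touches a loose stick directly instead of through the rake (contact force between any of the fingers, the arm and stick_a above 0.3 N or contact force between any of the fingers, the arm and stick_b above 0.3 N).
It fails at once if the brush, the chip stack or a pawn is moved by more than 20 mm (distance of any of brush, chips, pawn_a, pawn_b from where it was at the start of the episode above 0.02 m).
It also fails if it takes over 48 s, if anything falls off the work surface, if the arm or the gripper's body presses on something with over 40 N, if the wrist force passes 120 N, or if a joint passes its speed limit or range.

## Robot

A 7-joint arm with a two-finger parallel gripper is mounted at the origin on the work surface. World frame = base frame: x ahead of the robot, y to its left, z up, the work surface at z = 0. Lengths are in mm, angles in rad, forces in N, time in s.
With the tool pointing down it reaches from about 400 to 875 mm from the base axis. Payload 4.4 kg.
Tool frame: the origin (TCP) lies at the very end of the fingers, on their centre line; the grasp point (between the pads) lies 19 mm behind it; z points along the fingers, y is the line along which they close (so a half turn about z gives the same grasp; the last joint's range is limited). The gripper opens to 85 mm and grips with 20 to 120 N. Pads are 22 mm wide; open, the fingers measure 114 mm over their backs; the gripper's body (76 mm by 85 mm) begins 54 mm behind the grasp point. The pads swing forward as they close: fully open they stand 13 mm farther back than shut.
Start: joints at [-1.254, 0.628, 0.038, 1.517, -0.027, 0.996, -0.02], TCP at [242.765, 602.978, 231.313] pointing down, gripper open.
Joint ranges: [-3.06, 3.06], [-0.37, 2.12], [-1.25, 1.32], [0.18, 2.47], [-1.1, 4.24], [0.23, 1.98], [-2.94, 2.94]. Speed limits (rad/s): [2.57, 2.57, 3.14, 3.14, 3.14, 3.14, 3.14].

## Interface

Orientations are given as [roll, pitch, yaw] about the fixed x, y, z axes, in that order (R = Rz(yaw) Ry(pitch) Rx(roll)).
In Python, from cell import ctrl gives the robot as it stands.
- The arm moves only by the tool jog_arm, never from a script. Its argument "plan" is a list of rows, each an object of numbers: "tx", "ty", "tz": the shift along the tool's x, y, z as a fraction of full scale; "wx", "wy", "wz": the turn, a rotation vector about the tool's x, y, z as a fraction of full scale; "claw": the closure, from 0 (fully open) to 1 (shut). In form: [{"tx": .., "ty": .., "tz": .., "wx": .., "wy": .., "wz": .., "claw": ..}, ...]. A call has 1 to 12 rows; each row is the pose to reach, as a shift and turn from the pose commanded when the call began, along the tool's axes at that moment; what a row does not reach only later rows make up. Full scale, the value 1, is 300 mm for a shift and 90 degrees for a turn. A row lasts 1/10 s, in which the tool goes at most 50 mm and 8.59 degrees, less where a joint would pass 70% of its speed; a pose out of reach is approached as far as the arm can. A call with a number of a shift or a turn outside -1 to 1 is refused whole. A call with a gripper value outside its range is refused whole. The fingers move at their own pace and stop on an object; the grip force is fixed at half the most. Time passes only in rows, so rows that repeat a pose let the fingers close. It gives the time, the measured TCP pose, the force, the opening and the grip force at its end, in the units of the state.
- ctrl.read_state(): the state, without advancing time (a new reading comes with each control period).
- ctrl.get_image(name): name is "scene" or "top"; returns a dict with "img" (420x560x3 uint8, red, green, blue), "depth" (420x560 float32, mm along the optical axis (not along the pixel's ray), 0 where there is no reading), "fx", "fy", "cx", "cy" (pixels), "position" and "orientation" of the camera in the world. Camera axes: x right, y down, z forward; pixel columns grow to the right and rows downward; lengths in mm; the calibration is good to about 2 mm. A picture is of the moment at which its call begins.
- ctrl.finish_job(): hands the job in; it is judged then, once.
Trained networks look in a picture, given as the dict that the camera call returned (one of the last four; its "shot" number tells which), for a name from the list of things; names that differ only in an ending like _2 or _b are one class to them, and where a whole thing is asked for, a point or a joint stands for the part that bears it (a point fixed in the world has none). Each returns a list of dicts, best first, with "score" (0 to 1); they miss things now and then, are a little off and sometimes report something else, mostly with a low value. They report only what shows in the picture. A call takes as long as a camera call. They do not tell look-alikes from the thing itself.
- ctrl.trace(picture, thing): "pixels" (420x560 bool, what is visible of it) and "extent" ([centre column, centre row, width, height] in pixels, round what is visible of it).
The state is a dict: "clock": time; "qpos": joint angles; "qd": joint speeds; "tau": joint torques, N m; "eef_pos": TCP position; "tool_rot": TCP orientation; "force": force on the tool from outside, world axes, zero at the start; "torque": the same for the moment, N m; "width": finger opening in mm; "gripper_force": force on a finger pad.
Only numpy, scipy, OpenCV 4.12 (cv2) and the standard library are available. Lean on these libraries where they do the work, as an engineer would, in place of code of your own. Each camera call takes 0.05 s, during which the arm holds its last target. There are 200 camera calls.

## Working session

There is one attempt and no reset: what is moved stays moved. The work goes in short steps, Python scripts to look and compute and a tool call to move; the robot and the scene stay as the last step left them, time stands still between calls to the robot, and variables do not carry over. Pictures are saved under pics/ and viewed, at most 10 in all, crops included, and the job is handed in when it is done.

Besides the shell and the picture viewer there is one more tool, called as name([rows], argument=value, ...), one row to a line, values as JSON. jog_arm: Moves the arm, as the interface text tells. Shift numbers are shares of 300 mm and turn numbers shares of 90 degrees, none past 1 either way. Its arguments: {"type":"object","properties":{"plan":{"type":"array"}},"required":["plan"]}

```bash
mkdir -p pics
cat > h.py <<'E'
import numpy as np, cv2
from scipy.spatial.transform import Rotation as R
from cell import ctrl
def world(p):
    d=p["depth"].astype(float); v,u=np.indices(d.shape)
    c=np.stack([(u-p["cx"])/p["fx"]*d,(v-p["cy"])/p["fy"]*d,d],-1)
    o=np.array(p["orientation"],float)
    r=R.from_euler("xyz",o) if o.size==3 else (R.from_matrix(o) if o.size==9 else R.from_quat(o))
    return c@r.as_matrix().T+np.array(p["position"])
def snap(n,f):
    p=ctrl.get_image(n); cv2.imwrite(f"pics/{f}.png",p["img"][:,:,::-1]); return p,world(p)
def rect(w,m,zmin,zmax):
    q=w[m]; q=q[(q[:,2]>zmin)&(q[:,2]<zmax)]
    return cv2.minAreaRect(q[:,:2].astype(np.float32)),len(q),np.median(q[:,2])
E
python3 - <<'E'
from h import *
p,w=snap("top","top1")
print(p["position"],p["orientation"],w[200:203:2,100:500:100])
for t in ["rake","stick_a","case","brush","chips","pawn_a"]:
    for d in ctrl.trace(p,t):
        m=d["pixels"]&(p["depth"]>0); print(t,round(d["score"],2),np.round(d["extent"]),rect(w,m,3,200) if m.sum()>10 else m.sum())
s,_=snap("scene","sc1")
print(ctrl.read_state())
E
```

```text
[525.50303716  13.76173195 955.27567108] [-3.04280226 -0.03728134 -1.60013769] [[[ 6.31928880e+02  3.87654548e+02 -4.85882445e-01]
  [ 6.26143022e+02  1.59335272e+02 -9.96962287e-01]
  [ 6.19970996e+02 -7.31527533e+01  1.25054118e+00]
  [ 6.14124897e+02 -3.10304470e+02 -8.94351212e-01]]

 [[ 6.27136948e+02  3.86976459e+02  1.09452763e+00]
  [ 6.21407489e+02  1.59277232e+02 -2.95342474e-01]
  [ 6.15534086e+02 -7.32397726e+01 -1.47905067e+00]
  [ 6.09351999e+02 -3.09917144e+02 -5.72920127e-01]]]
rake 0.88 [417. 256.  80.  71.] (((473.9140930175781, -348.73089599609375), (142.48475646972656, 191.61996459960938), 11.445039749145508), 1008, np.float64(31.587364492773588))
stick_a 0.92 [424. 148.  22.  48.] (((737.9862060546875, -374.24176025390625), (16.128440856933594, 119.4251480102539), 67.10301971435547), 356, np.float64(12.910544091663098))
stick_a 0.86 [259. 221.  47.  30.] (((576.5741577148438, 24.979557037353516), (13.95588493347168, 119.08029174804688), 22.974567413330078), 329, np.float64(13.623706390389884))
stick_a 0.64 [263. 186.  49.  15.] (((660.0120849609375, 12.4752883911
[... 1486 characters left out ...]
53021514515308))
{'clock': 0.4, 'qpos': array([-1.25380999,  0.62855219,  0.03848153,  1.51755569, -0.02701291,
        0.99627567, -0.01996994]), 'qd': array([ 0.00107944, -0.00139669,  0.00053766,  0.00045297, -0.00045559,
       -0.00067336, -0.00060332]), 'tau': array([-8.28202265e-04, -5.62665725e+01,  1.22388538e+00, -1.93479556e+01,
        1.08525722e-02,  4.24305079e-03, -2.54355069e-05]), 'eef_pos': array([242.71502043, 602.89667148, 231.16446091]), 'tool_rot': array([-3.14131882e+00, -4.32981092e-05,  2.75881576e+00]), 'force': array([ 0.01812126, -0.14883819, -0.82334352]), 'torque': array([ 0.01015723,  0.03567827, -0.00061876]), 'gripper_force': 0.0, 'width': 85.21075258808433}
```

View pics/top1.png

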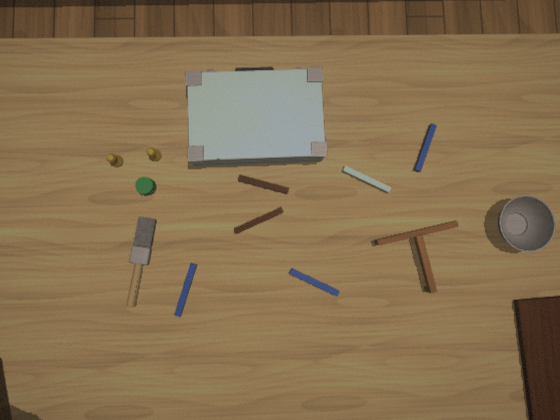

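View pics/sc1.png

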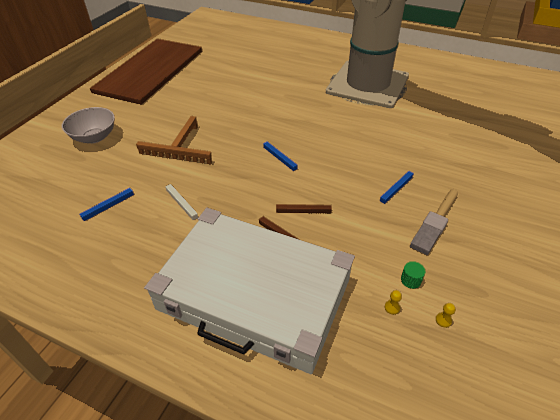

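Run:
```python
from h import *
p,w=snap("top","top2")
for d in ctrl.trace(p,"stick_a"):
    m=d["pixels"]; print(np.round(d["extent"][:2]),np.round(p["img"][m].mean(0)))
d=ctrl.trace(p,"rake")[0]; m=d["pixels"]&(p["depth"]>0)
q=w[m]; q=q[(q[:,2]>24)]
# handle/head split along fine axis
for yaw in np.radians([0]): pass
r=cv2.minAreaRect(q[:,:2].astype(np.float32)); print(r, cv2.boxPoints(r))
d=ctrl.trace(p,"case")[0]; m=d["pixels"]&(w[...,2]>60)
q=w[m]; r=cv2.minAreaRect(q[:,:2].astype(np.float32)); print(r, cv2.boxPoints(r))
```

```text
[368. 177.] [142. 144. 129.]
[424. 149.] [ 66.  73. 100.]
[264. 187.] [88. 66. 49.]
[261. 222.] [84. 60. 43.]
[313. 282.] [ 73.  84. 117.]
[185. 289.] [ 62.  74. 111.]
((473.57550048828125, -348.8190002441406), (143.4503631591797, 192.0644073486328), 11.387237548828125) [[ 384.3017  -268.83853]
 [ 422.22272 -457.12216]
 [ 562.8493  -428.79947]
 [ 524.9283  -240.51584]]
((720.2632446289062, 22.228286743164062), (389.7537841796875, 302.9642028808594), 0.9840995073318481) [[ 522.8134   170.34103]
 [ 528.0168  -132.57846]
 [ 917.7131  -125.88446]
 [ 912.5097   177.03503]]
```

```bash
cat >> h.py <<'E'
def go(x,y,z,yaw,s=None,c=None):
    "fractions from present (or given xyz,yawdeg) pose"
    st=ctrl.read_state(); p=st["eef_pos"]; r=R.from_euler("xyz",st["tool_rot"])
    t=R.from_euler("xyz",[np.pi,0,np.radians(yaw)])
    print("t",np.round(r.inv().apply(np.array([x,y,z])-p)/300,4),"w",np.round((r.inv()*t).as_rotvec()/(np.pi/2),4))
E
python3 - <<'E'
from h import *
go(460,360,200,108)
p,w=snap("top","t3")
d=ctrl.trace(p,"case")[0]
q=w[d["pixels"]&(abs(w[...,2]-72)<6)]
for y0 in (-90,-50,0,50,100,140):
    a=q[abs(q[:,1]-y0)<10][:,0]; print(y0,np.round(np.percentile(a,[0,2,98,100])))
for x0 in (730,800,870):
    a=q[abs(q[:,0]-x0)<10][:,1]; print(x0,np.round(np.percentile(a,[0,2,98,100])))
E
```

```text
t [-0.9742 -0.4808  0.1044] w [-0.     -0.      0.5563]
-90 [709. 714. 905. 910.]
-50 [711. 713. 905. 909.]
0 [710. 712. 904. 908.]
50 [708. 713. 904. 908.]
100 [708. 712. 902. 907.]
140 [705. 710. 901. 907.]
730 [-128. -123.  167.  173.]
800 [-125. -119.  168.  173.]
870 [-123. -118.  170.  177.]
```

jog_arm([
  {"tx":-0.974,"ty":-0.481,"tz":0.104,"wz":0.556},
  {"tx":-0.974,"ty":-0.481,"tz":0.104,"wz":0.556},
  {"tx":-0.974,"ty":-0.481,"tz":0.104,"wz":0.556},
  {"tx":-0.974,"ty":-0.481,"tz":0.104,"wz":0.556},
  {"tx":-0.974,"ty":-0.481,"tz":0.104,"wz":0.556},
  {"tx":-0.974,"ty":-0.481,"tz":0.104,"wz":0.556},
  {"tx":-0.974,"ty":-0.481,"tz":0.104,"wz":0.556},
  {"tx":-0.974,"ty":-0.481,"tz":0.104,"wz":0.556},
])

```text
invalid input at $.plan[0]: expected keys tx, ty, tz, wx, wy, wz, claw
```

Run:
```python
from h import *
go(530,70,200,60)
print(ctrl.read_state()["qpos"])
```

```text
t [-1.5518 -1.2905  0.1043] w [ 0.0000e+00 -1.0000e-04  1.0897e+00]
[-1.25385347  0.62838271  0.03850412  1.51738005 -0.02699596  0.99628351
 -0.02000292]
```

jog_arm([
  {"tx":-0.974,"ty":-0.481,"tz":0.104,"wx":0,"wy":0,"wz":0.556,"claw":0},
  {"tx":-0.974,"ty":-0.481,"tz":0.104,"wx":0,"wy":0,"wz":0.556,"claw":0},
  {"tx":-0.974,"ty":-0.481,"tz":0.104,"wx":0,"wy":0,"wz":0.556,"claw":0},
  {"tx":-0.974,"ty":-0.481,"tz":0.104,"wx":0,"wy":0,"wz":0.556,"claw":0},
  {"tx":-0.974,"ty":-0.481,"tz":0.104,"wx":0,"wy":0,"wz":0.556,"claw":0},
  {"tx":-0.974,"ty":-0.481,"tz":0.104,"wx":0,"wy":0,"wz":0.556,"claw":0},
  {"tx":-0.974,"ty":-0.481,"tz":0.104,"wx":0,"wy":0,"wz":0.556,"claw":0},
  {"tx":-0.974,"ty":-0.481,"tz":0.104,"wx":0,"wy":0,"wz":0.556,"claw":0},
])

```text
clock: 1.5
eef_pos: [463.8, 354.7, 200.2]
tool_rot: [3.14, 0.003, 1.877]
force: [-0.4, -0.3, -1.2]
width: 85.4
gripper_force: 0.0
```

Run:
```python
from h import *
go(550,75,200,60)
print(ctrl.read_state()["qpos"])
```

```text
t [-0.9755 -0.0071  0.0039] w [0.0017 0.0017 0.5282]
[-0.87674164  0.58260213  0.27165467  1.74726845 -0.19489414  0.83815492
 -0.21080385]
```

jog_arm([
  {"tx":-0.975,"ty":-0.007,"tz":0,"wx":0,"wy":0,"wz":0.53,"claw":0},
  {"tx":-0.975,"ty":-0.007,"tz":0,"wx":0,"wy":0,"wz":0.53,"claw":0},
  {"tx":-0.975,"ty":-0.007,"tz":0,"wx":0,"wy":0,"wz":0.53,"claw":0},
  {"tx":-0.975,"ty":-0.007,"tz":0,"wx":0,"wy":0,"wz":0.53,"claw":0},
  {"tx":-0.975,"ty":-0.007,"tz":0,"wx":0,"wy":0,"wz":0.53,"claw":0},
  {"tx":-0.975,"ty":-0.007,"tz":0,"wx":0,"wy":0,"wz":0.53,"claw":0},
  {"tx":-0.975,"ty":-0.007,"tz":0,"wx":0,"wy":0,"wz":0.53,"claw":0},
  {"tx":-0.975,"ty":-0.007,"tz":0,"wx":0,"wy":0,"wz":0.53,"claw":0},
])

```text
clock: 2.3
eef_pos: [548.5, 81.4, 200.1]
tool_rot: [-3.141, -0.001, 1.052]
force: [0.1, 1.1, 0.7]
width: 85.5
gripper_force: 0.0
```

Run:
```python
from h import *
go(525,-185,140,11.4)
print(ctrl.read_state()["qpos"])
```

```text
t [-0.8102  0.3719  0.1998] w [-4.000e-04 -3.000e-04  5.433e-01]
[-0.51454533  0.5742248   0.48849755  1.83118517 -0.35598222  0.82367743
 -0.3658149 ]
```

jog_arm([
  {"tx":-0.81,"ty":0.372,"tz":0.2,"wx":0,"wy":0,"wz":0.543,"claw":0},
  {"tx":-0.81,"ty":0.372,"tz":0.2,"wx":0,"wy":0,"wz":0.543,"claw":0},
  {"tx":-0.81,"ty":0.372,"tz":0.2,"wx":0,"wy":0,"wz":0.543,"claw":0},
  {"tx":-0.81,"ty":0.372,"tz":0.2,"wx":0,"wy":0,"wz":0.543,"claw":0},
  {"tx":-0.81,"ty":0.372,"tz":0.2,"wx":0,"wy":0,"wz":0.543,"claw":0},
  {"tx":-0.81,"ty":0.372,"tz":0.2,"wx":0,"wy":0,"wz":0.543,"claw":0},
  {"tx":-0.81,"ty":0.372,"tz":0.2,"wx":0,"wy":0,"wz":0.543,"claw":0},
  {"tx":-0.81,"ty":0.372,"tz":0.2,"wx":0,"wy":0,"wz":0.543,"claw":0},
])

```text
clock: 3.1
eef_pos: [525.7, -182.7, 139.6]
tool_rot: [-3.139, 0.0, 0.204]
force: [1.3, 0.3, -0.1]
width: 85.1
gripper_force: 0.0
```

Run:
```python
from h import *
go(492,-345,100,11.4)
print(ctrl.read_state()["qpos"])
```

```text
t [-0.2194  0.5074  0.1309] w [-0.0015  0.0001  0.0031]
[-0.10922446  0.70422737  0.63183292  1.88081616 -0.59538587  0.75444986
 -0.50833214]
```

jog_arm([
  {"tx":-0.219,"ty":0.507,"tz":0.13,"wx":0,"wy":0,"wz":0.003,"claw":0},
  {"tx":-0.219,"ty":0.507,"tz":0.13,"wx":0,"wy":0,"wz":0.003,"claw":0},
  {"tx":-0.219,"ty":0.507,"tz":0.13,"wx":0,"wy":0,"wz":0.003,"claw":0},
  {"tx":-0.219,"ty":0.507,"tz":0.13,"wx":0,"wy":0,"wz":0.003,"claw":0},
  {"tx":-0.219,"ty":0.507,"tz":0.13,"wx":0,"wy":0,"wz":0.003,"claw":0},
  {"tx":-0.219,"ty":0.507,"tz":0.25,"wx":0,"wy":0,"wz":0.003,"claw":0},
  {"tx":-0.219,"ty":0.507,"tz":0.35,"wx":0,"wy":0,"wz":0.003,"claw":0},
  {"tx":-0.219,"ty":0.507,"tz":0.41,"wx":0,"wy":0,"wz":0.003,"claw":0},
  {"tx":-0.219,"ty":0.507,"tz":0.435,"wx":0,"wy":0,"wz":0.003,"claw":0},
  {"tx":-0.219,"ty":0.507,"tz":0.435,"wx":0,"wy":0,"wz":0.003,"claw":0},
])

```text
clock: 4.1
eef_pos: [492.2, -344.3, 9.0]
tool_rot: [-3.139, -0.0, 0.199]
force: [-0.0, -0.1, 1.0]
width: 85.6
gripper_force: 0.0
```

Run:
```python
from h import *
go(493,-345,8,11.4)
print(ctrl.read_state()["qpos"])
snap("top","t4");p,_=snap("scene","s4")
cv2.imwrite("pics/s4c.png",cv2.resize(p["img"][60:220,60:300,::-1],None,fx=3,fy=3))
```

```text
t [0.0022 0.003  0.0035] w [-0.0017 -0.0002  0.0001]
[ 0.28936143  0.92351293  0.45776803  1.80915573 -0.70315783  0.5802085
 -0.176226  ]
```

View pics/s4c.png

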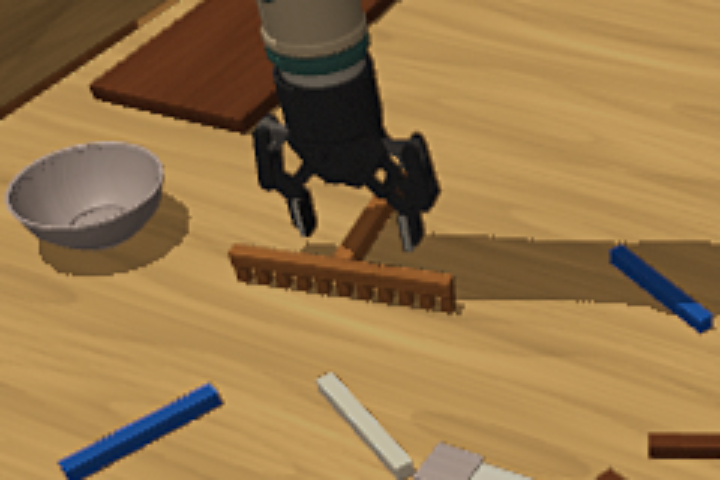

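The open fingers straddle the handle at about (360,235), just behind the head, and everything else is clear. Next I close the fingers.

jog_arm([
  {"tx":0,"ty":0,"tz":0.003,"wx":0,"wy":0,"wz":0,"claw":1},
  {"tx":0,"ty":0,"tz":0.003,"wx":0,"wy":0,"wz":0,"claw":1},
  {"tx":0,"ty":0,"tz":0.003,"wx":0,"wy":0,"wz":0,"claw":1},
  {"tx":0,"ty":0,"tz":0.003,"wx":0,"wy":0,"wz":0,"claw":1},
  {"tx":0,"ty":0,"tz":0.003,"wx":0,"wy":0,"wz":0,"claw":1},
  {"tx":0,"ty":0,"tz":0.003,"wx":0,"wy":0,"wz":0,"claw":1},
  {"tx":0,"ty":0,"tz":0.003,"wx":0,"wy":0,"wz":0,"claw":1},
  {"tx":0,"ty":0,"tz":0.003,"wx":0,"wy":0,"wz":0,"claw":1},
  {"tx":0,"ty":0,"tz":0.003,"wx":0,"wy":0,"wz":0,"claw":1},
  {"tx":0,"ty":0,"tz":0.003,"wx":0,"wy":0,"wz":0,"claw":1},
])

```text
clock: 5.2
eef_pos: [491.0, -347.4, 9.0]
tool_rot: [3.141, -0.0, 0.195]
force: [-0.9, 0.3, 6.3]
width: 14.7
gripper_force: 59.8
```

Run:
```python
from h import *
s=ctrl.read_state();print(s["eef_pos"])
go(492,-344,50,11.4); go(465,-170,50,5);
```

```text
[ 491.01079051 -347.43699503    9.03931619]
t [ 0.0055 -0.0106 -0.1365] w [ 0.0001 -0.0002 -0.0024]
t [ 0.0297 -0.597  -0.1366] w [ 0.0001 -0.0002  0.0687]
```

jog_arm([
  {"tx":0,"ty":0,"tz":-0.07,"wx":0,"wy":0,"wz":0,"claw":1},
  {"tx":0,"ty":0,"tz":-0.137,"wx":0,"wy":0,"wz":0,"claw":1},
  {"tx":0,"ty":0,"tz":-0.137,"wx":0,"wy":0,"wz":0,"claw":1},
  {"tx":0.015,"ty":-0.1,"tz":-0.137,"wx":0,"wy":0,"wz":0.01,"claw":1},
  {"tx":0.02,"ty":-0.23,"tz":-0.137,"wx":0,"wy":0,"wz":0.03,"claw":1},
  {"tx":0.025,"ty":-0.36,"tz":-0.137,"wx":0,"wy":0,"wz":0.05,"claw":1},
  {"tx":0.03,"ty":-0.49,"tz":-0.137,"wx":0,"wy":0,"wz":0.06,"claw":1},
  {"tx":0.03,"ty":-0.597,"tz":-0.137,"wx":0,"wy":0,"wz":0.069,"claw":1},
  {"tx":0.03,"ty":-0.597,"tz":-0.137,"wx":0,"wy":0,"wz":0.069,"claw":1},
])

```text
clock: 6.1
eef_pos: [462.9, -163.1, 48.2]
tool_rot: [-3.135, 0.005, 0.093]
force: [-0.1, -1.0, -2.5]
width: 14.7
gripper_force: 59.0
```

Run:
```python
from h import *
s=ctrl.read_state();print(s["qpos"])
p,w=snap("top","t5")
d=ctrl.trace(p,"rake")[0]; m=d["pixels"]&(p["depth"]>0); print(rect(w,m,30,85)); 
go(463,22,50,1);
```

```text
[-0.02557548  0.77454227  0.47584892  2.09926359 -0.80850953  0.46539972
 -0.39574186]
(((491.5943298339844, -174.28036499023438), (160.64315795898438, 158.23916625976562), 39.83063507080078), 690, np.float64(70.60243457498001))
t [ 0.0506 -0.6352 -0.0031] w [0.     0.0007 0.0453]
```

View pics/t5.png

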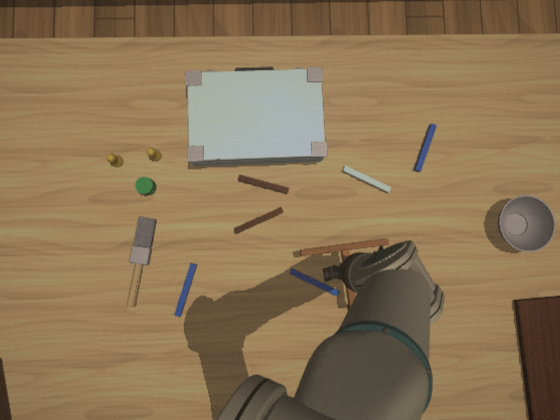

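Held rake head runs level from (300,252) to (387,240), about 40 mm up, and the sticks have not moved. Next I carry it behind them.

jog_arm([
  {"tx":0.01,"ty":-0.13,"tz":0,"wx":0,"wy":0,"wz":0.01,"claw":1},
  {"tx":0.02,"ty":-0.26,"tz":0,"wx":0,"wy":0,"wz":0.02,"claw":1},
  {"tx":0.03,"ty":-0.39,"tz":0,"wx":0,"wy":0,"wz":0.03,"claw":1},
  {"tx":0.04,"ty":-0.52,"tz":0,"wx":0,"wy":0,"wz":0.04,"claw":1},
  {"tx":0.05,"ty":-0.635,"tz":0,"wx":0,"wy":0,"wz":0.045,"claw":1},
  {"tx":0.05,"ty":-0.635,"tz":0,"wx":0,"wy":0,"wz":0.045,"claw":1},
  {"tx":0.05,"ty":-0.635,"tz":0,"wx":0,"wy":0,"wz":0.045,"claw":1},
])

```text
clock: 6.9
eef_pos: [464.2, 20.6, 49.5]
tool_rot: [3.14, -0.001, 0.017]
force: [0.8, 0.1, -1.3]
width: 15.2
gripper_force: 59.3
```

Run:
```python
from h import *
s=ctrl.read_state();print(s["qpos"])
go(463,22,10,1);go(580,22,10,1)
```

```text
[-0.43940152  0.76141018  0.5063151   2.17561615 -0.92341642  0.43079272
 -0.7348283 ]
t [-0.0039 -0.005   0.1316] w [ 0.001  -0.0005 -0.0002]
t [0.3861 0.0017 0.1319] w [ 0.001  -0.0005 -0.0002]
```

jog_arm([
  {"tx":0,"ty":0,"tz":0.08,"wx":0,"wy":0,"wz":0,"claw":1},
  {"tx":0,"ty":0,"tz":0.13,"wx":0,"wy":0,"wz":0,"claw":1},
  {"tx":0,"ty":0,"tz":0.132,"wx":0,"wy":0,"wz":0,"claw":1},
  {"tx":0.04,"ty":0,"tz":0.132,"wx":0,"wy":0,"wz":0,"claw":1},
  {"tx":0.08,"ty":0,"tz":0.132,"wx":0,"wy":0,"wz":0,"claw":1},
  {"tx":0.12,"ty":0,"tz":0.132,"wx":0,"wy":0,"wz":0,"claw":1},
  {"tx":0.15,"ty":0,"tz":0.132,"wx":0,"wy":0,"wz":0,"claw":1},
  {"tx":0.18,"ty":0,"tz":0.132,"wx":0,"wy":0,"wz":0,"claw":1},
  {"tx":0.21,"ty":0,"tz":0.132,"wx":0,"wy":0,"wz":0,"claw":1},
  {"tx":0.24,"ty":0,"tz":0.132,"wx":0,"wy":0,"wz":0,"claw":1},
  {"tx":0.27,"ty":0,"tz":0.132,"wx":0,"wy":0,"wz":0,"claw":1},
  {"tx":0.3,"ty":0,"tz":0.132,"wx":0,"wy":0,"wz":0,"claw":1},
])

```text
clock: 8.1
eef_pos: [554.0, 22.7, 10.1]
tool_rot: [-3.142, 0.0, 0.016]
force: [0.3, 0.3, -2.1]
width: 14.9
gripper_force: 60.1
```

Run:
```python
from h import *
p,w=snap("top","t6")
for d in ctrl.trace(p,"stick_a"):
    m=d["pixels"]&(p["depth"]>0); c=p["img"][m].mean(0)
    if c[0]>c[2] and c[0]<115: print(np.round(d["extent"]),rect(w,m,3,18))
go(625,23,10,1)
cv2.imwrite("pics/t6c.png",cv2.resize(p["img"][140:300,160:400,::-1],None,fx=3,fy=3))
```

```text
[263. 187.  54.  16.] (((660.1326293945312, 11.933086395263672), (119.09874725341797, 14.142232894897461), 73.48759460449219), 282, np.float64(13.480200436617167))
t [0.2327 0.0028 0.0012] w [ 0.0003 -0.0012 -0.0004]
```

View pics/t6c.png

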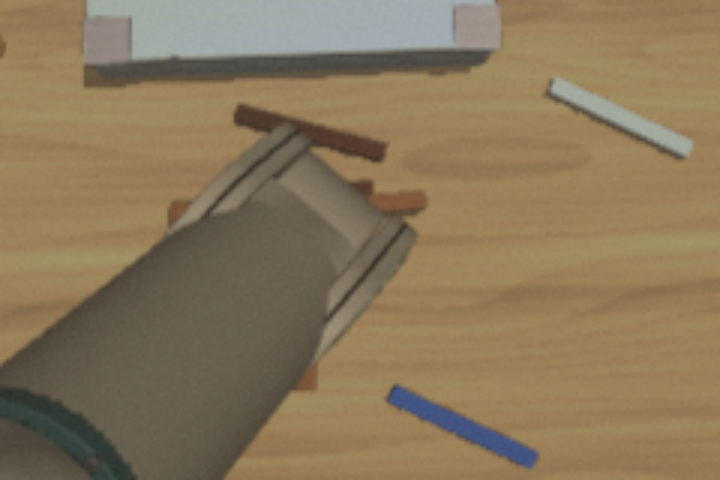

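The head, visible at (170–425, 205), has gathered the nearer stick, whose end shows at (360,187). The farther stick at (310,132) is still untouched.

jog_arm([
  {"tx":0.025,"ty":0,"tz":0,"wx":0,"wy":0,"wz":0,"claw":1},
  {"tx":0.05,"ty":0,"tz":0,"wx":0,"wy":0,"wz":0,"claw":1},
  {"tx":0.075,"ty":0,"tz":0,"wx":0,"wy":0,"wz":0,"claw":1},
  {"tx":0.1,"ty":0,"tz":0,"wx":0,"wy":0,"wz":0,"claw":1},
  {"tx":0.125,"ty":0,"tz":0,"wx":0,"wy":0,"wz":0,"claw":1},
  {"tx":0.15,"ty":0,"tz":0,"wx":0,"wy":0,"wz":0,"claw":1},
  {"tx":0.17,"ty":0,"tz":0,"wx":0,"wy":0,"wz":0,"claw":1},
  {"tx":0.19,"ty":0,"tz":0,"wx":0,"wy":0,"wz":0,"claw":1},
  {"tx":0.205,"ty":0,"tz":0,"wx":0,"wy":0,"wz":0,"claw":1},
  {"tx":0.215,"ty":0,"tz":0,"wx":0,"wy":0,"wz":0,"claw":1},
  {"tx":0.225,"ty":0,"tz":0,"wx":0,"wy":0,"wz":0,"claw":1},
  {"tx":0.225,"ty":0,"tz":0,"wx":0,"wy":0,"wz":0,"claw":1},
])

```text
clock: 9.4
eef_pos: [621.2, 23.7, 10.2]
tool_rot: [3.141, -0.0, 0.016]
force: [0.1, -0.1, -1.4]
width: 15.3
gripper_force: 60.1
```

Run:
```python
from h import *
p,w=snap("top","t7")
for d in ctrl.trace(p,"stick_a"):
    m=d["pixels"]&(p["depth"]>0); c=p["img"][m].mean(0)
    if c[0]>c[2] and c[0]<115: print(np.round(d["extent"]),rect(w,m,3,18))
s,_=snap("scene","s7")
a=cv2.resize(p["img"][140:240,180:340,::-1],None,fx=4,fy=3);b=cv2.resize(s["img"][150:250,180:380,::-1],(640,300))
cv2.imwrite("pics/c7.png",np.vstack([a,b]))
```

```text
(no output)
```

View pics/c7.png

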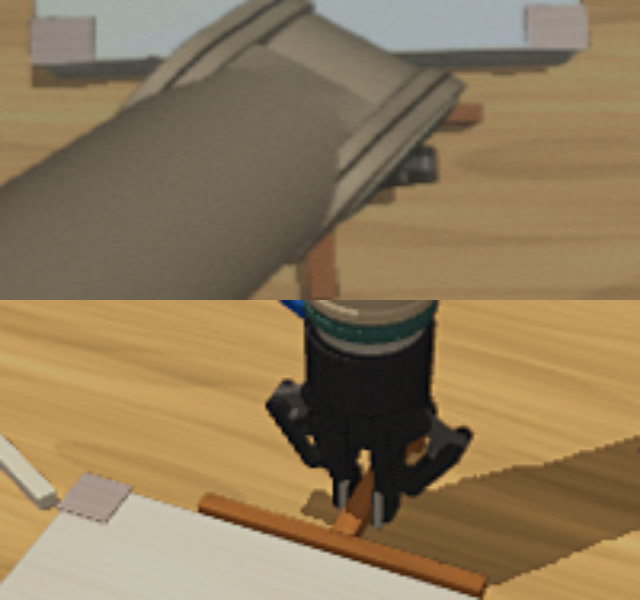

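The rake head lies just off the case, and the sticks between are hidden. I push on gently, watching the force.

jog_arm([
  {"tx":0.007,"ty":0,"tz":0,"wx":0,"wy":0,"wz":0,"claw":1},
  {"tx":0.013,"ty":0,"tz":0,"wx":0,"wy":0,"wz":0,"claw":1},
  {"tx":0.02,"ty":0,"tz":0,"wx":0,"wy":0,"wz":0,"claw":1},
  {"tx":0.02,"ty":0,"tz":0,"wx":0,"wy":0,"wz":0,"claw":1},
])

```text
clock: 9.95
eef_pos: [627.3, 23.8, 10.2]
tool_rot: [3.142, -0.0, 0.016]
force: [-0.2, -0.3, -1.6]
width: 14.8
gripper_force: 60.1
```

jog_arm([
  {"tx":0.005,"ty":0,"tz":0,"wx":0,"wy":0,"wz":0,"claw":1},
  {"tx":0.01,"ty":0,"tz":0,"wx":0,"wy":0,"wz":0,"claw":1},
  {"tx":0.01,"ty":0,"tz":0,"wx":0,"wy":0,"wz":0,"claw":1},
])

```text
clock: 10.25
eef_pos: [628.5, 23.8, 9.8]
tool_rot: [-3.141, 0.003, 0.016]
force: [-4.4, -0.2, -0.3]
width: 15.3
gripper_force: 60.3
```

jog_arm([
  {"tx":0.006,"ty":0,"tz":0,"wx":0,"wy":0,"wz":0,"claw":1},
  {"tx":0.006,"ty":0,"tz":0,"wx":0,"wy":0,"wz":0,"claw":1},
  {"tx":0.006,"ty":0,"tz":0,"wx":0,"wy":0,"wz":0,"claw":1},
])

```text
clock: 10.55
eef_pos: [628.5, 23.9, 9.6]
tool_rot: [-3.141, 0.006, 0.016]
force: [-7.3, -0.7, 1.9]
width: 15.0
gripper_force: 60.5
```

jog_arm([
  {"tx":-0.02,"ty":0,"tz":0,"wx":0,"wy":0,"wz":0,"claw":1},
  {"tx":-0.06,"ty":0,"tz":0,"wx":0,"wy":0,"wz":0,"claw":1},
  {"tx":-0.12,"ty":0,"tz":0,"wx":0,"wy":0,"wz":0,"claw":1},
  {"tx":-0.2,"ty":0,"tz":0,"wx":0,"wy":0,"wz":0,"claw":1},
  {"tx":-0.28,"ty":0,"tz":0,"wx":0,"wy":0,"wz":0,"claw":1},
  {"tx":-0.36,"ty":0,"tz":0,"wx":0,"wy":0,"wz":0,"claw":1},
  {"tx":-0.42,"ty":0,"tz":0,"wx":0,"wy":0,"wz":0,"claw":1},
  {"tx":-0.42,"ty":0,"tz":0,"wx":0,"wy":0,"wz":0,"claw":1},
])

```text
clock: 11.35
eef_pos: [503.8, 21.9, 10.5]
tool_rot: [-3.141, 0.001, 0.015]
force: [0.5, 0.4, -0.7]
width: 15.0
gripper_force: 60.1
```

Run:
```python
from h import *
p,w=snap("top","t8")
for d in ctrl.trace(p,"stick_a"):
    m=d["pixels"]&(p["depth"]>0); c=p["img"][m].mean(0)
    if c[0]>c[2] and c[0]<115: print(np.round(d["extent"]),rect(w,m,3,18))
s,_=snap("scene","s8")
a=cv2.resize(p["img"][140:240,180:340,::-1],None,fx=4,fy=3);b=cv2.resize(s["img"][150:250,180:380,::-1],(640,300))
cv2.imwrite("pics/c8.png",np.vstack([a,b]))
```

```text
[263. 169.  57.   7.] (((701.2763671875, 14.519649505615234), (16.93779754638672, 118.7678451538086), 1.151903510093689), 339, np.float64(13.536566883702676))
[259. 174.  50.  10.] (((688.07568359375, 26.504291534423828), (15.048319816589355, 118.40467834472656), 1.177695870399475), 339, np.float64(13.506277761632418))
```

View pics/c8.png

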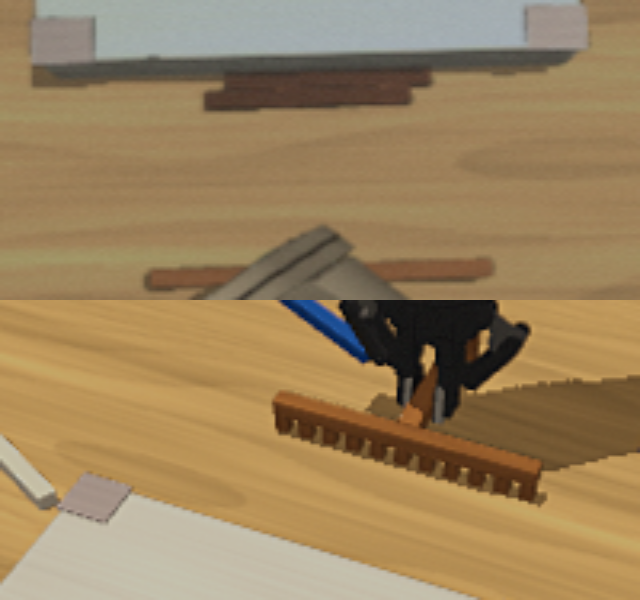

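Two sticks lie flat in parallel rows against the case at (205–430, 70–105), measured at x ≈ 701 and 688. The rake is well back, so I lower it, release and rise.

jog_arm([
  {"tx":0,"ty":0,"tz":0.005,"wx":0,"wy":0,"wz":0,"claw":1},
  {"tx":0,"ty":0,"tz":0.005,"wx":0,"wy":0,"wz":0,"claw":1},
  {"tx":0,"ty":0,"tz":0.005,"wx":0,"wy":0,"wz":0,"claw":0},
  {"tx":0,"ty":0,"tz":0.005,"wx":0,"wy":0,"wz":0,"claw":0},
  {"tx":0,"ty":0,"tz":0.005,"wx":0,"wy":0,"wz":0,"claw":0},
  {"tx":0,"ty":0,"tz":0.005,"wx":0,"wy":0,"wz":0,"claw":0},
  {"tx":0,"ty":0,"tz":0.005,"wx":0,"wy":0,"wz":0,"claw":0},
  {"tx":0,"ty":0,"tz":0.005,"wx":0,"wy":0,"wz":0,"claw":0},
  {"tx":0,"ty":0,"tz":0.005,"wx":0,"wy":0,"wz":0,"claw":0},
])

```text
clock: 12.4
eef_pos: [505.7, 21.9, 8.7]
tool_rot: [-3.142, 0.0, 0.016]
force: [0.7, -0.8, -0.1]
width: 85.6
gripper_force: 0.0
```

jog_arm([
  {"tx":0,"ty":0,"tz":-0.05,"wx":0,"wy":0,"wz":0,"claw":0},
  {"tx":0,"ty":0,"tz":-0.15,"wx":0,"wy":0,"wz":0,"claw":0},
  {"tx":0,"ty":0,"tz":-0.3,"wx":0,"wy":0,"wz":0,"claw":0},
  {"tx":0,"ty":0,"tz":-0.4,"wx":0,"wy":0,"wz":0,"claw":0},
  {"tx":0,"ty":0,"tz":-0.4,"wx":0,"wy":0,"wz":0,"claw":0},
  {"tx":0,"ty":0,"tz":-0.4,"wx":0,"wy":0,"wz":0,"claw":0},
])

```text
clock: 13.0
eef_pos: [505.9, 22.3, 129.1]
tool_rot: [-3.141, -0.001, 0.017]
force: [0.3, -0.4, 0.1]
width: 85.5
gripper_force: 0.0
```

Run:
```python
from h import *
p,w=snap("top","t9");s,_=snap("scene","s9")
cv2.imwrite("pics/c9.png",np.hstack([p["img"][100:320,100:400,::-1],s["img"][60:280,120:420,::-1]]))
print(ctrl.read_state()["force"])
```

```text
[ 0.13523661  0.49205217 -0.07138075]
```

View pics/c9.png

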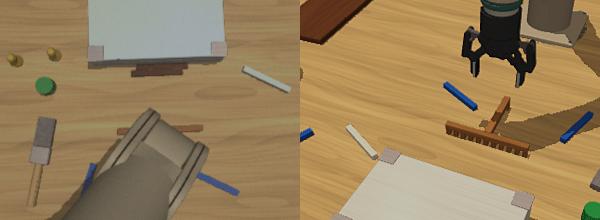

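The rake lies flat at (490,135), free of the gripper. The sticks rest along the case at (160,70), and the brush, chips and pawns have not moved.

```bash
python3 -c "
from cell import ctrl
print(ctrl.finish_job())"
```

```text
the job is handed in; nothing more can be done
None
```

The job is handed in at about 13 s on the robot's clock: both dark sticks lie flat and parallel against the near side of the case, the rake is flat on the shelf about 200 mm back from it, and the brush, chips and pawns are where they were; no verdict came back.

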